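Key the mill lid onto its peg and press it home

TASK

The lid of the small nut mill was put back carelessly: the notch in its rim is not over the peg on the post beside the bowl, so the lid stands about a centimetre too high and the mill will not start. With a fingertip, turn the lid by its grip bar, either way round, until the notch is over the peg, then press the lid down until it is fully home on the bowl. Only push and press: do not pinch the bar, lift the lid or force it, and leave the things standing round about where they are.

Things in the scene. Friction and masses are not known exactly. Their poses are not given: they have to be found in the camera images.
- mill: White table mill, fixed: 180 mm square base, round steel bowl on it, rim (the lid's seat) 142 mm above the base's underside. Origin: centre of the underside, below the bowl's axis; z up. A white post, 24 mm wide, beside the bowl 90 to 107 mm from the axis, top 152 mm up, holds the peg and stands in the direction 150 degrees from the mill's +x towards its +y.
- lid: White plastic lid, a disc 172 mm across, rim 8 mm thick, held level on the bowl's axis by its seal. Origin: on the axis, at the underside of the rim. Its x axis points to the notch, z up. Grip bar along x through the centre, from 8 to 30 mm above the origin, 100 mm long, 20 mm wide; beside the bar the lid's top is flat, 10 mm above the origin within 60 mm of the axis. Turns freely round and round.
- notch (a point): Middle of the notch, 80 mm from the lid's axis at the rim's top. The notch is open to the rim and cut right through, 16 mm deep and about 17 mm wide.
- peg_tip (a point): Top of the steel peg where the notch must come, 80 mm from the bowl's axis and 9.5 mm above the seat. The peg is 8 mm wide with a rounded top and reaches from the post in over the bowl's rim; it is fixed. The lid cannot go down unless the notch is over it; up to 3 degrees off it still goes in.
- grip_top (a point): Middle of the top of the grip bar, on the lid's axis, 30 mm above the lid's origin: press here.
- grip_left: The bar's long upright side on the lid's +y side: 96 mm long, 18 mm high; origin at its middle, about 10 mm from the axis. Push sideways on it to turn the lid.
- grip_right: The bar's other long side, on the lid's -y side, likewise.
- lid_turn (a joint): Turn of the lid, rad, growing anticlockwise from above; 0 or any whole turn when the notch is over the peg. It starts between 0.55 and 5.73. Its seal drags evenly, about 0.12 N m (3 N at 40 mm from the axis), and it stays where it is left.
- lid_rise (a joint): Height of the lid over its seat, m: 0 when fully home, 0.010 to 0.0115 at the start (just clear of the peg or resting on it). The seal holds the lid at its height; with the notch over the peg about 4 N pushes it down, and it stays down.
- jar_honey: Short glass jar with a green lid, 66 mm across, 84 mm tall; stands by, to be left alone. Origin: centre of its underside.
- glass: Drinking glass, 80 mm across, 88 mm tall; stands by, to be left alone. Origin: centre of its underside.
- spice_jar: Small round spice jar with a white cap, 45 mm across, 104 mm tall; stands by, to be left alone. Origin: centre of its underside.

How it is judged:
On the way:
1. the notch is turned over the peg, the lid still up (horizontal distance between notch and peg_tip below 0.009 m and value of joint lid_rise above 0.004 m).
At the end, for the whole second after the job is handed in: The lid is at rest within 1.5 mm of its seat, with the middle of its notch within 6 mm of the peg (value of joint lid_rise below 0.0015 m and horizontal distance between notch and peg_tip below 0.006 m and linear speed of lid below 0.01 m/s and angular speed of lid below 0.1 rad/s); the robot touches nothing.
It fails at once if the lid is lifted more than 5 mm above where it started (value of joint lid_rise above 0.0165 m).
It fails at once if the grip bar is pinched (pressed on both its long sides at once) (contact force between the fingers and grip_left above 1 N and contact force between the fingers and grip_right above 1 N).
It fails at once if the lid is forced (pressed or pushed with more than 60 N) (contact force between the arm and lid above 60 N).
It fails at once if a bystander is moved by more than 20 mm (distance of any of jar_honey, glass, spice_jar from where it was at the start of the episode above 0.02 m).
It also fails if it takes over 51 s, if anything falls off the work surface, if the arm or the gripper's body presses on something with over 40 N, if the wrist force passes 120 N, or if a joint passes its speed limit or range.

ROBOT

A 7-joint arm with a two-finger parallel gripper is mounted at the origin on a cart in front of the work surface, level with it; the furniture and walls round the work are solid. World frame = base frame: x ahead of the robot, y to its left, z up, the work surface at z = 0. Lengths are in m, angles in rad, forces in N, time in s.
With the tool pointing down it reaches from about 0.4 to 0.85 m from the base axis. Payload 10.4 kg.
Tool frame: the origin (TCP) lies midway between the tips of the shut fingers; the grasp point (between the pads) lies 19 mm behind it (manip.pinch_z is the distance from the TCP to the grasp point, in m); y points along the fingers, x is the direction in which the jaws open and shut, and the axes are right-handed (so a half turn about y gives the same grasp; the last joint's range is limited). The gripper opens to 85 mm and grips with 20 to 120 N. Pads are 22 mm wide; open, the fingers measure 114 mm over their backs; the gripper's body (76 mm by 85 mm) begins 54 mm behind the grasp point. The pads swing forward as they close: fully open they stand 13 mm farther back than shut.
Start: joints at [-1.333, 0.332, -0.065, 1.46, 0.022, 1.35, -0.088], TCP at [0.161, 0.604, 0.231] pointing down, gripper open.
Joint ranges: [-2.6, 2.6], [-0.5, 2.12], [-1.47, 1.34], [0.16, 2.42], [-1.27, 4.41], [0.06, 2.06], [-2.6, 2.6]. Speed limits (rad/s): [2.22, 2.22, 2.79, 2.79, 3.14, 3.14, 3.14].

INTERFACE

Orientations are given as a unit quaternion [x, y, z, w].
In Python, from workcell import manip gives the robot as it stands.
- The arm moves only by the shell command python3 -m pendant 'ROWS' [OPENING] [FORCE]. ROWS is a JSON object of lists of equal length, an entry for each row: "offset": the shift along the tool's x, y, z scaled (see below), a list of three; "turn": the turn, a rotation vector about the tool's x, y, z scaled (see below), a list of three. A call has 1 to 12 rows; each row is the pose to reach, as a shift and turn from the pose measured when the call began, along the tool's axes at that moment; what a row does not reach only later rows make up. The controller multiplies each number of a shift by 200 mm and each number of a turn by 45 degrees. A row lasts 1/8 s, in which the tool goes at most 62.5 mm and 10.7 degrees, less where a joint would pass 70% of its speed; a pose out of reach is approached as far as the arm can. A call with a number of a shift or a turn outside -1 to 1 is refused whole. A call with a gripper value outside its range is refused whole. OPENING is the opening in per cent of the stroke, from 0 (shut) to 100 (fully open), set as the call begins (- or left out, the last holds). The fingers move at their own pace and stop on an object; FORCE is the grip in N (left out, the last holds). Time passes only in rows, so rows that repeat a pose let the fingers close. It gives the time, the measured TCP pose, the force and the opening at its end, in the units of the state.
- manip.get_obs(): the state, without advancing time (a new reading comes with each control period).
- manip.camera(name): name is "scene" or "top" or "wrist"; returns (picture, depth): 480x640x3 uint8, red, green, blue; 480x640 float32, m along the optical axis (not along the pixel's ray), 0 where there is no reading.
- manip.camera_model(name): a dict with "intrinsics" (3x3 intrinsics, pixels), "k1" (the pictures are not rectified: a ray, as slopes to the right and down, at radius r is drawn at 1 + k1 r^2 times it, then the intrinsics apply), "R" (3x3) and "t" (3): a world point X has camera coordinates R X + t; the wrist camera has in their place "tool_from_camera" (4x4, takes a point from camera to tool coordinates, whose origin is the TCP and whose axes are the tool frame's). Camera axes: x right, y down, z forward; pixel columns grow to the right and rows downward; lengths in m; the calibration is good to about 2 mm. A picture is of the moment at which its call begins: read the wrist's pose just before it. camera_model takes no time and is no camera call.
- manip.hand_in(): hands the job in, once; it reports no verdict.
The state is a dict: "clock": time; "joint_pos": joint angles; "joint_velocities": joint speeds; "tau": joint torques, N m; "position": TCP position; "ee_rot": TCP orientation; "ft_force": force on the tool from outside, world axes, zero at the start; "torque": the same for the moment, N m; "grip_width": opening from 0.0 (shut) to 1.0 (fully open).
Only numpy, scipy, OpenCV 4.12 (cv2) and the standard library are available. Lean on these libraries where they do the work, as an engineer would, in place of code of your own. Each camera call takes 0.05 s, during which the arm holds its last target. There are 200 camera calls.

## Working session

There is one attempt and no reset: what is moved stays moved. The work goes in short steps, Python scripts to look and compute and a shell command to move; the robot and the scene stay as the last step left them, time stands still between calls to the robot, and variables do not carry over. Pictures are saved under pics/ and viewed, about 8 in all and at most 12, crops included, and the job is handed in when it is done.

```bash
mkdir -p pics
cat > h.py <<'E'
import numpy as np, cv2
from workcell import manip
from scipy.spatial.transform import Rotation as R
def snap(n,f):
    o=manip.get_obs(); p,d=manip.camera(n); cv2.imwrite(f'pics/{f}.png',p[:,:,::-1]); np.savez(f'pics/{f}.npz',p=p,d=d,pos=o['position'],q=o['ee_rot']); return p,d,o
def cam(n,o=None):
    m=manip.camera_model(n); K=np.array(m['intrinsics'])
    if 'R' in m: Rc=np.array(m['R']).T; c=-Rc@np.array(m['t'])
    else:
        T=np.array(m['tool_from_camera']); Rt=R.from_quat(o['ee_rot']).as_matrix(); Rc=Rt@T[:3,:3]; c=Rt@T[:3,3]+np.array(o['position'])
    return K,m['k1'],Rc,c
def ray(cm,uv):
    K,k1,Rc,c=cm
    s=cv2.undistortPoints(np.array(uv,float).reshape(-1,1,2),K,np.array([k1,0,0,0.]))[:,0]
    return c,(Rc@np.c_[s,np.ones(len(s))].T).T
def onplane(cm,uv,z):
    c,r=ray(cm,uv); return c+r*((z-c[2])/r[:,2])[:,None]
def pts(cm,uv,dep):
    c,r=ray(cm,uv); return c+r*np.array(dep)[:,None]
E
python3 - <<'E'
from h import *
o=manip.get_obs(); print(o['clock'],o['position'],o['ee_rot'],o['ft_force'],o['grip_width'])
a=snap('top','top0')[0]; b=snap('scene','scene0')[0]
for n in('top','scene'):
  K,k,Rc,c=cam(n); print(n,K[0],k,c,Rc[:,2])
E
```

```text
0.0 [0.1610647  0.60349756 0.2305418 ] [ 0.5610812   0.43037611 -0.43112552 -0.56044186] [0.14137249 0.11985946 0.09016299] 1.0005023715701802
top [463.67896919   0.         321.38694072] -0.027968735103124653 [ 0.45155672 -0.18824528  1.17676187] [ 0.09280945 -0.00501499 -0.99567126]
scene [499.45521749   0.         311.23715096] -0.010586658234594112 [-0.10536163 -0.64637258  0.51435076] [ 0.73810113  0.51270755 -0.43856321]
```

View pics/top0.png

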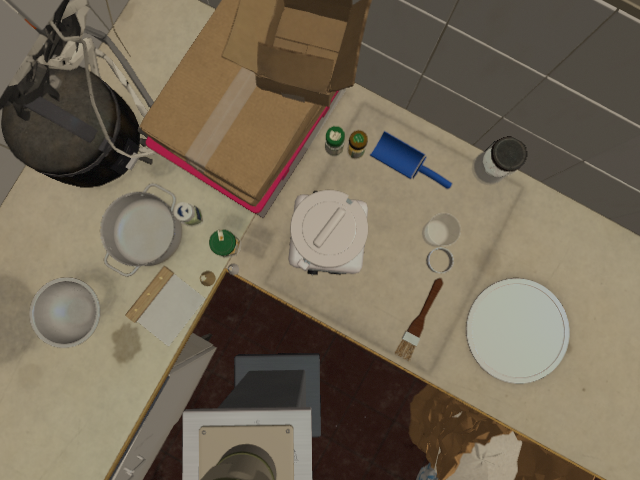

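View pics/scene0.png

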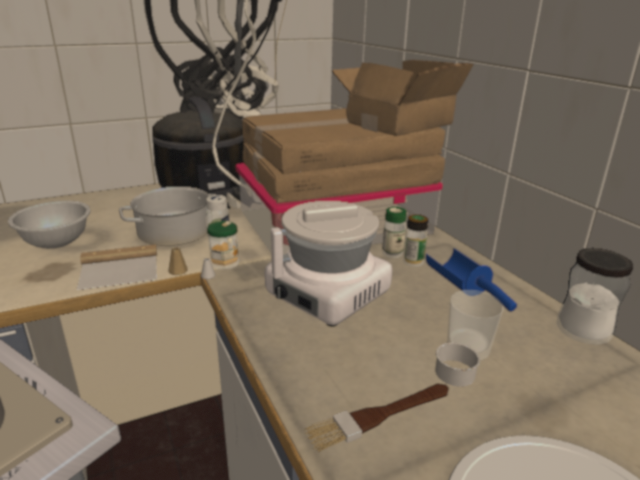

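The top view shows the lid at about (330,228) with its bar running diagonally, and the scene view shows the post to the left of the bowl at about (277,250). I'll enlarge the top view.

Run:
```python
from h import *
f=np.load('pics/top0.npz'); g=np.load('pics/scene0.npz')
a=cv2.resize(f['p'][180:285,280:380],None,fx=5.5,fy=5.5,interpolation=cv2.INTER_CUBIC)
b=cv2.resize(g['p'][190:330,255:400],None,fx=3,fy=4,interpolation=cv2.INTER_CUBIC)
a=a[:560,:]; a=cv2.convertScaleAbs(a,alpha=1.2,beta=-60) 
cv2.imwrite('pics/c1.png',a[:,:,::-1])
cm=cam('top'); d=f['d']
uv=[(u,v) for u,v in [(330,228),(310,228),(350,240),(346,201),(295,265),(360,268),(223,242),(440,230),(336,138),(358,142),(188,213),(440,260),(308,270)]]
for q,p in zip(uv,pts(cm,uv,[d[v,u] for u,v in uv])): print(q,p.round(3))
```

```text
(330, 228) [ 0.578 -0.212  0.188]
(310, 228) [ 0.582 -0.169  0.164]
(350, 240) [ 0.553 -0.256  0.166]
(346, 201) [ 0.644 -0.251  0.143]
(295, 265) [ 0.505 -0.13   0.068]
(360, 268) [ 0.495 -0.285  0.068]
(223, 242) [0.562 0.039 0.085]
(440, 230) [ 0.589 -0.495  0.016]
(336, 138) [ 0.803 -0.233  0.107]
(358, 142) [ 0.792 -0.285  0.107]
(188, 213) [0.63  0.116 0.107]
(440, 260) [ 0.514 -0.495  0.003]
(308, 270) [ 0.493 -0.16   0.052]
```

View pics/c1.png

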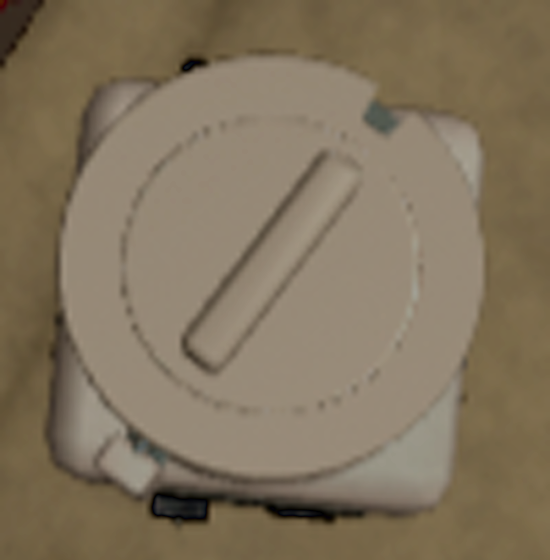

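The enlarged view shows the notch at crop (382,115) (full image 349,201), the lid centre near crop (272,265) and the post at crop (130,462). The notch looks about 180° away from the peg. From the quaternion, the tool's +y axis points down. Next I'll compute positions.

Run:
```python
from h import *
f=np.load('pics/top0.npz'); d=f['d']; p=f['p']; cm=cam('top')
U,V=np.meshgrid(np.arange(285,375),np.arange(182,282)); uv=np.c_[U.ravel(),V.ravel()]
P=pts(cm,uv,d[V.ravel(),U.ravel()])
rim=P[(abs(P[:,2]-.163)<.009)]; print('heights',np.percentile(rim[:,2],[5,50,95]),'bar',np.percentile(P[:,2],[97,99,99.8]))
m=((P[:,2]>.151)&(P[:,2]<.21)).reshape(U.shape).astype(np.uint8)
c=max(cv2.findContours(m,0,1)[0],key=cv2.contourArea)[:,0]+[285,182]
Q=onplane(cm,c,.160)
(cx,cy),r=cv2.minEnclosingCircle(Q[:,:2].astype(np.float32)); A=np.c_[2*Q[:,:2],np.ones(len(Q))]
s=np.linalg.lstsq(A,(Q[:,:2]**2).sum(1),rcond=None)[0]; print('enc',cx,cy,r,'ls',s[:2],np.sqrt(s[2]+s[0]**2+s[1]**2))
cr=lambda x,y:(280+x/5.5,180+y/5.5)
ed=onplane(cm,[cr(62,265),cr(483,265),cr(270,55),cr(272,478)],.161); print('eye edges',ed.round(4))
C=s[:2]
for n,q,z in [('notch',cr(382,117),.160),('post',cr(130,462),.152),('bar+',cr(340,160),.183),('bar-',cr(205,357),.183)]:
  w=onplane(cm,[q],z)[0]; v=w[:2]-C; print(n,w.round(4),np.hypot(*v).round(4),np.degrees(np.arctan2(v[1],v[0])).round(1))
o=manip.get_obs(); print(R.from_quat(o['ee_rot']).as_matrix().round(3))
h=P[P[:,2]>0.178]; print('bar pts',h[:,:2].mean(0),len(h))
for n,(u0,u1,v0,v1) in dict(pot=(105,180,185,275),box=(150,370,0,210)).items(): 
  U,V=np.meshgrid(np.arange(u0,u1),np.arange(v0,v1)); W=pts(cm,np.c_[U.ravel(),V.ravel()],d[V.ravel(),U.ravel()]); print(n,W.min(0),np.percentile(W,99.5,axis=0))
```

```text
heights [0.16015493 0.16376358 0.16726299] bar [0.18383349 0.1867189  1.17676187]
enc 0.5739123821258545 -0.20386448502540588 0.09611912071704865 ls [ 0.57906962 -0.2079785 ] 0.08583518710719215
eye edges [[ 0.5823 -0.1276  0.161 ]
 [ 0.579  -0.2966  0.161 ]
 [ 0.6662 -0.2129  0.161 ]
 [ 0.4952 -0.21    0.161 ]]
notch [ 0.6402 -0.2576  0.16  ] 0.0787 -39.1
post [ 0.5031 -0.1533  0.152 ] 0.0936 144.2
bar+ [ 0.619 -0.239  0.183] 0.0506 -37.9
bar- [ 0.5421 -0.1844  0.183 ] 0.0439 147.4
[[ 0.258 -0.    -0.966]
 [ 0.966 -0.001  0.258]
 [-0.001 -1.    -0.   ]]
bar pts [ 0.57169475 -0.20849428] 446
pot [ 0.45155672 -0.18824528 -0.00597885] [0.72316231 0.35995178 1.17676187]
box [ 0.45155672 -0.32783688 -0.01778825] [1.2197379  0.24810239 0.39623269]
```

Working values: lid centre about (0.580, -0.211), notch at about -37°, post at about 143°, a half turn to go. The heights fit the text (lid top 0.164, bar top about 0.184). I'll move over, raised, with the fingers shut.

```bash
python3 -m pendant '{"offset":[[-1,-0.2,-1],[-1,-0.2,-1],[-1,-0.2,-1],[-1,-0.2,-1],[-1,-0.2,-1],[-1,-0.2,-1]],"turn":[[0,0,0],[0,0,0],[0,0,0],[0,0,0],[0,0,0],[0,0,0]]}' 0 20; python3 -m pendant '{"offset":[[-1,0,-1],[-1,0,-1],[-1,0,-1],[-1,0,-1],[-1,0,-1],[-1,0,-1]],"turn":[[0,0,0],[0,0,0],[0,0,0],[0,0,0],[0,0,0],[0,0,0]]}'; python3 -c "
from h import *
o=manip.get_obs(); print(np.round(o['joint_pos'],2)); print(R.from_quat(o['ee_rot']).as_matrix().round(3))"
```

```text
clock: 0.85
position: [0.3046, 0.3565, 0.2714]
ee_rot: [0.562, 0.429, -0.429, -0.562]
ft_force: [-0.3, 0.6, -0.0]
grip_width: 0.003
clock: 1.6
position: [0.4458, 0.1095, 0.2713]
ee_rot: [0.563, 0.428, -0.429, -0.562]
ft_force: [0.3, 1.2, 0.6]
grip_width: -0.002
[-0.79 -0.09  0.43  1.83  0.04  1.39  0.93]
[[ 0.266  0.    -0.964]
 [ 0.964 -0.001  0.266]
 [-0.001 -1.    -0.001]]
```

```bash
python3 -m pendant '{"offset":[[-1,0,-0.85],[-1,0,-0.85],[-1,0,-0.85],[-1,0,-0.85],[-1,0,-0.85],[-1,0,-0.85],[-1,0,-0.85]],"turn":[[0,0,0],[0,0,0],[0,0,0],[0,0,0],[0,0,0],[0,0,0],[0,0,0]]}'
python3 - <<'E'
from h import *
p,d,o=snap('wrist','w1'); print(o['position'],np.round(o['joint_pos'],2)); K,k,Rc,c=cam('wrist',o); print(c,Rc[:,2])
E
```

```text
clock: 2.48
position: [0.5565, -0.1259, 0.2713]
ee_rot: [-0.562, -0.429, 0.429, 0.562]
ft_force: [1.0, 0.6, -0.7]
grip_width: 0.002
[ 0.55652146 -0.12587349  0.27133269] [-0.48  0.22  0.73  1.58 -0.15  1.4   1.57]
[ 0.47742582 -0.10425784  0.4153802 ] [ 0.31470422 -0.08679091 -0.94521352]
```

View pics/w1.png

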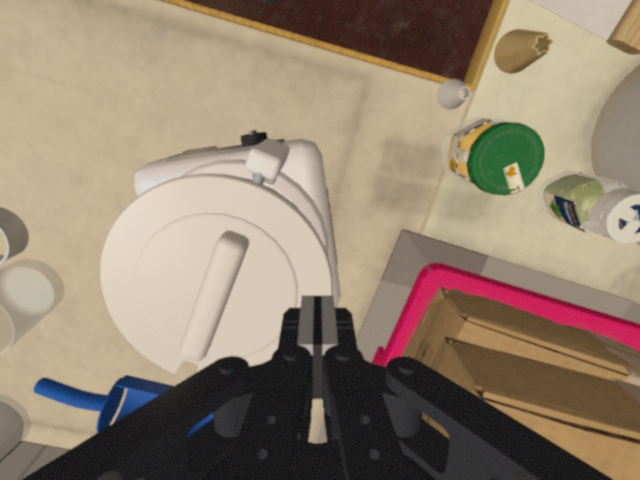

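The wrist view shows the lid centred near (217,275), the bar from (233,240) to (194,355), the notch at (187,370), the post at (267,158) and the peg at (257,180). I'll convert these and compare them with the top view, triangulating the bar ends for height.

Run:
```python
from h import *
f=np.load('pics/w1.npz'); o=dict(position=f['pos'],ee_rot=f['q']); cw=cam('wrist',o); ct=cam('top')
ed=onplane(cw,[(101,272),(333,285),(208,174)],.161)[:,:2]
A=np.c_[2*ed,np.ones(3)]; s=np.linalg.solve(A,(ed**2).sum(1)); C=s[:2]; print('C',C,np.sqrt(s[2]+C@C))
for n,q,z in [('bar near',(234,236),.183),('bar far',(193,358),.183),('notch',(187,368),.160),('peg',(257,180),.151),('post',(267,157),.152)]:
  w=onplane(cw,[q],z)[0]; v=w[:2]-C; print(n,w.round(4),np.hypot(*v).round(4),np.degrees(np.arctan2(v[1],v[0])).round(1))
cr=lambda x,y:(280+x/5.5,180+y/5.5)
for a,b in [((234,236),cr(202,362)),((193,358),cr(345,157)),((187,368),cr(382,117)),((267,157),cr(130,462))]:
  c1,r1=ray(cw,[a]); c2,r2=ray(ct,[b]); M=np.c_[r1[0],-r2[0]]; t=np.linalg.lstsq(M,c2-c1,rcond=None)[0]
  x,y=c1+t[0]*r1[0],c2+t[1]*r2[0]; print('tri',((x+y)/2).round(4),'gap',np.linalg.norm(x-y).round(4))
d=f['d']; print('depth', pts(cw,[(217,275),(170,240),(270,300)],[d[275,217],d[240,170],d[300,270]]).round(4))
```

```text
C [ 0.58231851 -0.20956481] 0.08562451957979375
bar near [ 0.5401 -0.1776  0.183 ] 0.0529 142.8
bar far [ 0.6213 -0.2375  0.183 ] 0.048 -35.6
notch [ 0.6432 -0.2589  0.16  ] 0.0784 -39.0
peg [ 0.5136 -0.1582  0.151 ] 0.0857 143.2
post [ 0.5002 -0.1464  0.152 ] 0.1036 142.4
tri [ 0.5425 -0.1824  0.1697] gap 0.0027
tri [ 0.6219 -0.2402  0.18  ] gap 0.0031
tri [ 0.64   -0.2568  0.1641] gap 0.0015
tri [ 0.5042 -0.1522  0.1152] gap 0.0016
depth [[ 0.5627 -0.1971  0.1848]
 [ 0.5363 -0.228   0.164 ]
 [ 0.5992 -0.1739  0.1658]]
```

Both views agree: centre about (0.581,-0.210), notch about -37°, peg about 143°, lid top 0.164. Now I'll move behind the bar's near end and go down to z of about 0.170.

```bash
python3 -m pendant '{"offset":[[-0.16,0,-0.12],[-0.16,0,-0.12],[-0.16,0.2,-0.12],[-0.16,0.4,-0.12],[-0.16,0.48,-0.12],[-0.16,0.505,-0.12],[-0.16,0.505,-0.12]],"turn":[[0,0,0],[0,0,0],[0,0,0],[0,0,0],[0,0,0],[0,0,0],[0,0,0]]}'
python3 - <<'E'
from h import *
o=manip.get_obs(); p=np.array(o['position']); M=R.from_quat(o['ee_rot']).as_matrix(); C=np.array([.581,-.210])
v=p[:2]-C; print(np.hypot(*v),np.degrees(np.arctan2(v[1],v[0])),np.round(o['joint_pos'],2)); print(M.round(3))
for a in range(110,300,10):
  w=C+.043*np.array([np.cos(np.radians(a)),np.sin(np.radians(a))]); print(a,(M.T@np.r_[w-p[:2],0]/.2).round(3))
E
```

```text
clock: 3.4
position: [0.5718, -0.163, 0.1716]
ee_rot: [0.562, 0.43, -0.429, -0.562]
ft_force: [0.7, 0.3, 1.0]
grip_width: -0.0
0.04786685784679803 101.09695465807161 [-0.38  0.36  0.72  1.66 -0.25  1.22  1.71]
[[ 0.263  0.001 -0.965]
 [ 0.965  0.     0.263]
 [ 0.    -1.    -0.001]]
110 [-0.039 -0.     0.018]
120 [-0.063 -0.     0.046]
130 [-0.092 -0.     0.07 ]
140 [-0.124 -0.     0.089]
150 [-0.16  -0.     0.102]
160 [-0.197 -0.     0.108]
170 [-0.234 -0.     0.108]
180 [-0.271 -0.     0.101]
190 [-0.306 -0.     0.088]
200 [-0.339 -0.     0.069]
210 [-0.367 -0.     0.045]
220 [-0.391 -0.     0.016]
230 [-0.41  -0.    -0.016]
240 [-0.422 -0.    -0.051]
250 [-0.429 -0.    -0.088]
260 [-0.429 -0.    -0.126]
270 [-0.422  0.    -0.163]
280 [-0.409  0.    -0.198]
290 [-0.39  0.   -0.23]
```

```bash
python3 -m pendant '{"offset":[[-0.039,0,0.018],[-0.063,0,0.046],[-0.092,0,0.07],[-0.124,0,0.089],[-0.16,0,0.102],[-0.197,0,0.108],[-0.234,0,0.108],[-0.271,0,0.101],[-0.306,0,0.088],[-0.339,0,0.069],[-0.339,0,0.069]],"turn":[[0,0,0],[0,0,0],[0,0,0],[0,0,0],[0,0,0],[0,0,0],[0,0,0],[0,0,0],[0,0,0],[0,0,0],[0,0,0]]}'
python3 - <<'E'
from h import *
p,d,o=snap('wrist','w2'); p=np.array(o['position']); M=R.from_quat(o['ee_rot']).as_matrix(); C=np.array([.581,-.210])
v=p[:2]-C; print(np.hypot(*v),np.degrees(np.arctan2(v[1],v[0])),np.round(o['joint_pos'],2))
for a in range(200,310,10):
  w=C+.043*np.array([np.cos(np.radians(a)),np.sin(np.radians(a))]); print(a,(M.T@np.r_[w-p[:2],0]/.2).round(3))
E
```

```text
clock: 4.78
position: [0.5397, -0.2256, 0.1709]
ee_rot: [-0.562, -0.429, 0.429, 0.562]
ft_force: [-2.3, 1.3, -1.8]
grip_width: -0.001
0.044148547062939844 -159.29371343962552 [-0.29  0.34  0.75  1.68 -0.25  1.21  1.82]
200 [ 0.006 -0.    -0.003]
210 [-0.023 -0.    -0.027]
220 [-0.047 -0.    -0.056]
230 [-0.066 -0.    -0.089]
240 [-0.078 -0.    -0.124]
250 [-0.084 -0.    -0.161]
260 [-0.084 -0.    -0.198]
270 [-0.078 -0.    -0.235]
280 [-0.065 -0.    -0.27 ]
290 [-0.046 -0.    -0.303]
300 [-0.021 -0.    -0.331]
```

View pics/w2.png

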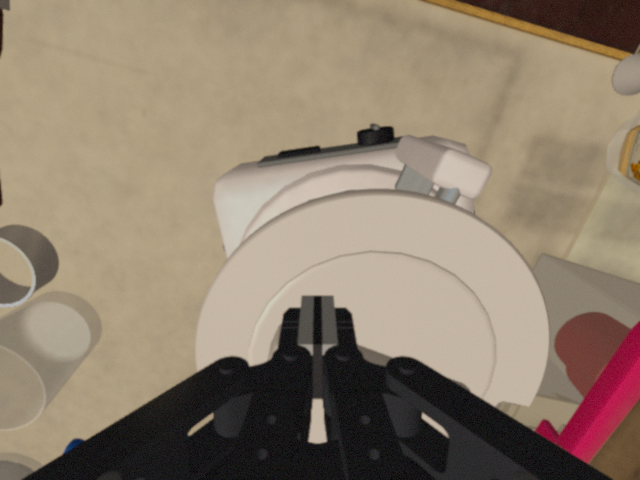

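The lid has turned: the notch is now at the lower right, about (527,405), and the peg at (450,192). I'll push on to a finger angle of 280° and compute the notch angle.

```bash
python3 - <<'E'
from h import *
f=np.load('pics/w2.npz'); cw=cam('wrist',dict(position=f['pos'],ee_rot=f['q']))
ed=onplane(cw,[(196,335),(549,320),(375,190)],.161)[:,:2]
A=np.c_[2*ed,np.ones(3)]; s=np.linalg.solve(A,(ed**2).sum(1)); C=s[:2]; print('C',C,np.sqrt(s[2]+C@C))
for q,z in [((527,404),.160),((450,192),.151)]:
  v=onplane(cw,[q],z)[0,:2]-C; print(np.hypot(*v),np.degrees(np.arctan2(v[1],v[0])))
E
python3 -m pendant '{"offset":[[-0.023,0,-0.027],[-0.047,0,-0.056],[-0.066,0,-0.089],[-0.078,0,-0.124],[-0.084,0,-0.161],[-0.084,0,-0.198],[-0.078,0,-0.235],[-0.065,0,-0.27],[-0.065,0,-0.27]],"turn":[[0,0,0],[0,0,0],[0,0,0],[0,0,0],[0,0,0],[0,0,0],[0,0,0],[0,0,0],[0,0,0]]}'
python3 - <<'E'
from h import *
p,d,o=snap('wrist','w3'); p=np.array(o['position']); M=R.from_quat(o['ee_rot']).as_matrix(); C=np.array([.581,-.210])
v=p[:2]-C; print(np.hypot(*v),np.degrees(np.arctan2(v[1],v[0])),np.round(o['joint_pos'],2))
for a in range(280,330,5):
  w=C+.043*np.array([np.cos(np.radians(a)),np.sin(np.radians(a))]); print(a,(M.T@np.r_[w-p[:2],0]/.2).round(3))
E
```

```text
C [ 0.5806304  -0.20990871] 0.08460198758026634
0.08445838453434854 56.85816888312926
0.08773474483422654 143.0436557241742
clock: 5.95
position: [0.5897, -0.2523, 0.1715]
ee_rot: [0.562, 0.429, -0.429, -0.561]
ft_force: [-1.4, 1.2, 3.0]
grip_width: -0.0
0.04314349844217654 -78.39950605434659 [-0.2   0.48  0.73  1.53 -0.33  1.26  1.87]
280 [-0.002 -0.     0.006]
285 [ 0.007  0.    -0.011]
290 [ 0.017  0.    -0.027]
295 [ 0.028  0.    -0.041]
300 [ 0.041  0.    -0.055]
305 [ 0.055  0.    -0.068]
310 [ 0.07   0.    -0.079]
315 [ 0.086  0.    -0.089]
320 [ 0.102  0.    -0.098]
325 [ 0.12   0.    -0.105]
```

View pics/w3.png

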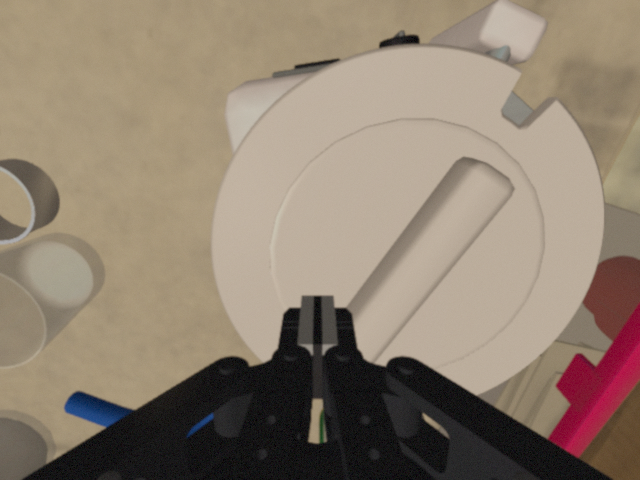

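The notch is at about (525,100), its outer corners at (521,68) and (556,101). The peg shows at (502,53), not far away now. I'll measure the remaining angle.

```bash
cat > ang.py <<'E'
from h import *
def ang(name,notch,edge,peg=None):
  f=np.load(f'pics/{name}.npz'); cw=cam('wrist',dict(position=f['pos'],ee_rot=f['q']))
  ed=onplane(cw,edge,.161)[:,:2]
  A=np.c_[2*ed,np.ones(len(ed))]; s=np.linalg.lstsq(A,(ed**2).sum(1),rcond=None)[0]; C=s[:2]; print('C',C,np.sqrt(s[2]+C@C))
  for q,z in [(q,.161) for q in notch]+([(peg,.1515)] if peg else []):
    for c in (C,np.array([.581,-.210])):
      v=onplane(cw,[q],z)[0,:2]-c; print(q,np.hypot(*v).round(4),np.degrees(np.arctan2(v[1],v[0])).round(1))
E
python3 -c "
from ang import *
ang('w3',[(521,67),(556,100),(501,106),(522,127)],[(212,240),(604,215),(430,44),(240,133),(545,373)],(502,54))"
```

```text
C [ 0.58719031 -0.21126417] 0.08866125928273225
(521, 67) 0.0901 140.7
(521, 67) 0.0845 138.7
(556, 100) 0.0878 128.4
(556, 100) 0.083 125.6
(501, 106) 0.0755 140.0
(501, 106) 0.07 137.6
(522, 127) 0.0734 130.8
(522, 127) 0.0685 127.5
(502, 54) 0.0938 144.0
(502, 54) 0.088 142.3
```

```bash
python3 -m pendant '{"offset":[[0.004,0,-0.005],[0.01,0,-0.016],[0.017,0,-0.027],[0.021,0,-0.032],[0.021,0,-0.032]],"turn":[[0,0,0],[0,0,0],[0,0,0],[0,0,0],[0,0,0]]}'
python3 - <<'E'
from h import *
p,d,o=snap('wrist','w4'); C=np.array([.581,-.210])
v=np.array(o['position'])[:2]-C; print(np.hypot(*v),np.degrees(np.arctan2(v[1],v[0])))
cv2.imwrite('pics/w4c.png',cv2.resize(p[0:200,380:640],None,fx=3,fy=3,interpolation=cv2.INTER_CUBIC)[:,:,::-1])
E
```

```text
clock: 6.62
position: [0.597, -0.2498, 0.1717]
ee_rot: [0.563, 0.429, -0.429, -0.561]
ft_force: [-2.9, 1.4, 4.3]
grip_width: -0.0
0.04293027842081106 -68.08129205964653
```

View pics/w4c.png

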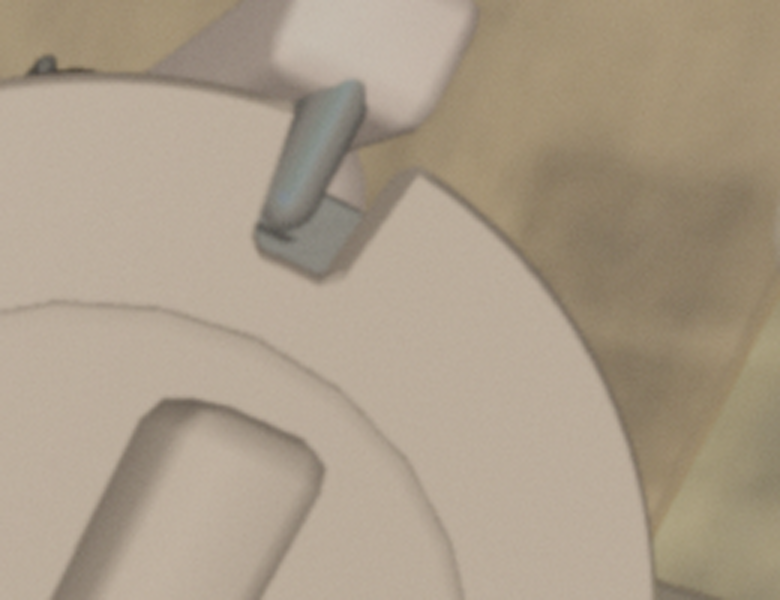

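The crop shows the peg fully visible inside the notch but against its left side. Peg tip is at crop (285,215), the right notch edge runs from (420,175) to (325,280), so a few degrees more are needed.

Run:
```python
from h import *
f=np.load('pics/w4.npz'); cw=cam('wrist',dict(position=f['pos'],ee_rot=f['q'])); C=np.array([.581,-.210])
z=lambda x,y:(380+x/3,y/3)
for n,q,h in [('Rout',z(424,175),.161),('Rin',z(330,281),.161),('Lin',z(255,232),.161),('Lout',z(299,103),.161),('pegL',z(298,108),.1485),('pegR',z(363,95),.1485),('tip',z(285,215),.1515),('pegC',z(335,100),.1515),('barL',z(148,408),.181),('barR',z(322,470),.181)]:
  v=onplane(cw,[q],h)[0,:2]-C; print(n,np.hypot(*v).round(4),np.degrees(np.arctan2(v[1],v[0])).round(1))
p=f['pos'];M=R.from_quat(f['q']).as_matrix()
for a in (294,295,296,297,298):
  w=C+.043*np.array([np.cos(np.radians(a)),np.sin(np.radians(a))]); print(a,(M.T@np.r_[w-p[:2],0]/.2).round(4))
```

```text
Rout 0.0832 135.2
Rin 0.068 137.2
Lin 0.0694 147.0
Lout 0.084 147.7
pegL 0.0868 145.0
pegR 0.0912 140.5
tip 0.0743 142.4
pegC 0.0884 143.0
barL 0.0465 159.5
barR 0.0466 132.1
294 [ 0.0046  0.     -0.0063]
295 [ 0.007   0.     -0.0092]
296 [ 0.0094  0.     -0.0121]
297 [ 0.0119  0.     -0.0149]
298 [ 0.0144  0.     -0.0176]
```

Notch is at about 141.7° and the peg at about 142.9°. I'll nudge another degree, back off and rise to look again.

```bash
python3 -m pendant '{"offset":[[0.0015,0,-0.002],[0.003,0,-0.004],[0.003,0,-0.004],[-0.05,0,0.06],[-0.06,-0.1,0.07],[-0.06,-0.3,0.07],[-0.06,-0.4,0.07],[-0.06,-0.4,0.07]],"turn":[[0,0,0],[0,0,0],[0,0,0],[0,0,0],[0,0,0],[0,0,0],[0,0,0],[0,0,0]]}'
python3 - <<'E'
from h import *
p,d,o=snap('wrist','w5'); snap('top','top5'); C=np.array([.581,-.210])
M=R.from_quat(o['ee_rot']).as_matrix(); q=np.array(o['position']); print(q,(M.T@np.r_[C-q[:2],0]/.2).round(3))
cw=cam('wrist',o); K,k1,Rc,c=cw
w=np.array([C[0]+.08*np.cos(2.496),C[1]+.08*np.sin(2.496),.158]); x=Rc.T@(w-c); x=K@(x/x[2]); u,v=x[:2].astype(int); print(u,v)
u=min(max(u-100,0),440);v=min(max(v-60,0),330); cv2.imwrite('pics/w5c.png',cv2.resize(p[v:v+150,u:u+200],None,fx=4,fy=4,interpolation=cv2.INTER_CUBIC)[:,:,::-1]); print('crop at',u,v)
E
```

```text
clock: 7.68
position: [0.5809, -0.2584, 0.2545]
ee_rot: [0.564, 0.43, -0.428, -0.56]
ft_force: [0.9, -0.7, -0.4]
grip_width: -0.002
[ 0.58093456 -0.25837234  0.25446861] [ 0.233 -0.     0.063]
445 96
crop at 345 36
```

View pics/w5c.png

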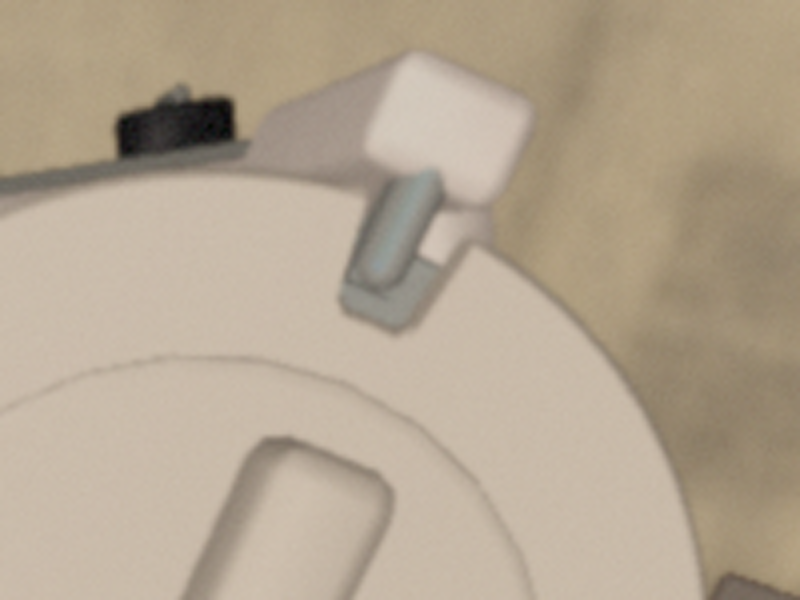

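The crop shows the notch with its right edge (472,245)–(408,332) and left edge (370,190)–(340,298). The peg, tip at (378,268), sits left of the middle, but I expect some of that to be parallax, so I'll compute it.

Run:
```python
from h import *
f=np.load('pics/w5.npz'); cw=cam('wrist',dict(position=f['pos'],ee_rot=f['q']))
z=lambda x,y:(345+x/4,36+y/4)
for C in (np.array([.581,-.210]),np.array([.5815,-.212])):
 for n,q,h in [('Rout',z(474,245),.161),('Rin',z(410,330),.161),('Lin',z(340,295),.161),('Lout',z(370,190),.161),('tip',z(378,268),.1515),('pegC',z(418,180),.1515),('pegL',z(374,210),.1475),('pegR',z(438,205),.1475),('post',z(418,53),.152),('post',z(530,105),.152),('barL',z(262,445),.181),('barR',z(392,490),.181)]:
  w=onplane(cw,[q],h)[0];v=w[:2]-C; print(n,w[:2].round(4),np.hypot(*v).round(4),np.degrees(np.arctan2(v[1],v[0])).round(1))
```

```text
Rout [ 0.5205 -0.1533] 0.083 136.8
Rin [ 0.5298 -0.164 ] 0.0688 138.1
Lin [ 0.5221 -0.1732] 0.0694 148.0
Lout [ 0.509  -0.1667] 0.084 149.0
tip [ 0.5206 -0.1645] 0.0756 143.0
pegC [ 0.5099 -0.1568] 0.0888 143.2
pegL [ 0.5125 -0.1626] 0.0833 145.3
pegR [ 0.5144 -0.153 ] 0.0876 139.5
post [ 0.4928 -0.1544] 0.1042 147.8
post [ 0.5041 -0.1396] 0.1043 137.5
barL [ 0.5372 -0.1924] 0.0473 158.1
barR [ 0.5482 -0.1758] 0.0474 133.9
Rout [ 0.5205 -0.1533] 0.0847 136.1
Rin [ 0.5298 -0.164 ] 0.0705 137.1
Lin [ 0.5221 -0.1732] 0.0709 146.9
Lout [ 0.509  -0.1667] 0.0855 148.0
tip [ 0.5206 -0.1645] 0.0772 142.0
pegC [ 0.5099 -0.1568] 0.0904 142.4
pegL [ 0.5125 -0.1626] 0.0849 144.4
pegR [ 0.5144 -0.153 ] 0.0893 138.7
post [ 0.4928 -0.1544] 0.1057 147.0
post [ 0.5041 -0.1396] 0.106 136.9
barL [ 0.5372 -0.1924] 0.0485 156.1
barR [ 0.5482 -0.1758] 0.0492 132.7
```

Notch at 142.9° and peg at 143.1° (post 142.7°), so they are aligned. Now over the grip's middle and down to just above it.

```bash
python3 -m pendant '{"offset":[[0.233,0,0.063],[0.233,0,0.063],[0.233,0.2,0.063],[0.233,0.3,0.063],[0.233,0.325,0.063],[0.233,0.325,0.063]],"turn":[[0,0,0],[0,0,0],[0,0,0],[0,0,0],[0,0,0],[0,0,0]]}'; python3 -m pendant '{"offset":[[0,0.01,0],[0,0.02,0],[0,0.03,0],[0,0.04,0],[0,0.05,0],[0,0.06,0],[0,0.06,0]],"turn":[[0,0,0],[0,0,0],[0,0,0],[0,0,0],[0,0,0],[0,0,0],[0,0,0]]}'
```

```text
clock: 8.52
position: [0.5805, -0.2098, 0.1871]
ee_rot: [0.563, 0.429, -0.429, -0.561]
ft_force: [0.5, 0.1, 0.5]
grip_width: -0.002
clock: 9.4
position: [0.5807, -0.2099, 0.175]
ee_rot: [0.563, 0.43, -0.429, -0.561]
ft_force: [0.2, -0.7, 1.7]
grip_width: -0.002
```

```bash
python3 -m pendant '{"offset":[[0,0.007,0],[0,0.014,0],[0,0.02,0],[0,0.02,0]],"turn":[[0,0,0],[0,0,0],[0,0,0],[0,0,0]]}';  python3 -m pendant '{"offset":[[0,0.004,0],[0,0.008,0],[0,0.008,0]],"turn":[[0,0,0],[0,0,0],[0,0,0]]}'
```

```text
clock: 9.9
position: [0.5807, -0.2099, 0.1721]
ee_rot: [0.563, 0.43, -0.428, -0.561]
ft_force: [-3.9, 1.9, 14.6]
grip_width: 0.002
clock: 10.28
position: [0.5808, -0.2099, 0.1721]
ee_rot: [0.563, 0.43, -0.428, -0.561]
ft_force: [-6.5, 3.2, 18.5]
grip_width: -0.0
```

The tip stopped hard at z=0.1721, where 0.172 is expected with the lid home, at 18 N. I'll lift off and check.

```bash
python3 -m pendant '{"offset":[[0,-0.1,0],[0,-0.4,0],[-0.3,-0.5,-0.1],[-0.3,-0.5,-0.1],[-0.3,-0.5,-0.1]],"turn":[[0,0,0],[0,0,0],[0,0,0],[0,0,0],[0,0,0]]}'
python3 - <<'E'
from h import *
p,d,o=snap('wrist','w6'); cw=cam('wrist',o)
U,V=np.meshgrid(np.arange(0,640,2),np.arange(0,300,2)); P=pts(cw,np.c_[U.ravel(),V.ravel()],d[V.ravel(),U.ravel()])
r=np.hypot(P[:,0]-.581,P[:,1]+.21)
w=(r<.06)&(P[:,2]>.14)&(P[:,2]<.2)
print('lid top',np.median(P[w&(P[:,2]<.168),2]),'rim',np.median(P[(r>.064)&(r<.083)&(P[:,2]>.13)&(P[:,2]<.18),2]))
f=np.load('pics/w5.npz'); c5=cam('wrist',dict(position=f['pos'],ee_rot=f['q'])); P=pts(c5,np.c_[U.ravel(),V.ravel()],f['d'][V.ravel(),U.ravel()]); r=np.hypot(P[:,0]-.581,P[:,1]+.21)
print('before: rim',np.median(P[(r>.064)&(r<.083)&(P[:,2]>.13)&(P[:,2]<.18),2]))
cv2.imwrite('pics/w6c.png',p[:,:,::-1])
a=onplane;
E
```

```text
clock: 10.9
position: [0.5835, -0.2733, 0.2712]
ee_rot: [0.563, 0.43, -0.428, -0.562]
ft_force: [0.6, 0.7, 0.5]
grip_width: 0.0
lid top 0.15323728478943022 rim 0.1512746114049543
before: rim 0.1605118134704209
```

View pics/w6c.png

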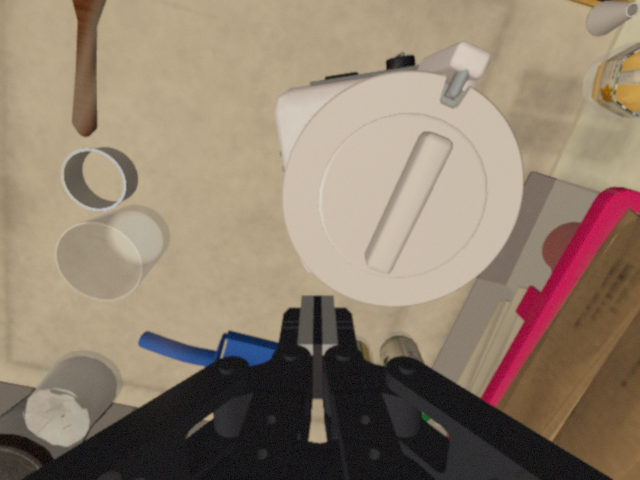

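The lid is down with the peg in the notch at (455,88). Its rim dropped from 0.1605 to 0.1513, and lid top 0.153 fits "home" (0.152). The tool is clear of everything, so I'm handing in.

```bash
python3 -c "
from h import *
print(manip.hand_in())"
```

```text
the job is handed in; nothing more can be done
None
```

I turned the lid about half a turn anticlockwise by pushing on one side of its grip bar with the shut fingertips. Then I pressed the middle of the bar until the lid was down on the bowl, lifted clear and handed in. The robot's clock read about 11 s of the 51 s allowed.

**Alignment before pressing:** the notch measured 142.9° and the peg 143.1°, with the lid still up.

**Pressing:** the fingertip stopped at z = 0.1721 m, where 0.172 m is expected with the lid home. The wrist force peaked at about 20 N.

**After lifting off:** the rim's top had dropped from 0.1605 to 0.1513 m (0.150 m is home, depth good to about 2 mm). The last picture shows the peg in the notch, and the tool was touching nothing. The moves kept clear of the jars and the glass, though I did not re-measure where they stand.

**Disagreements:**
- Two-view heights were 0.170 m for the near end of the bar and 0.115 m for the post, against about 0.183 and 0.152 m in the text. I think the matched pixels were not quite the same points. I relied on the depth readings, which agreed with the text.
- One estimate of the lid's centre, from the third wrist picture, was 6 mm off the others. I did not use it.

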